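# Open the bench clamp on a glued printing block

## Task

The glue on the printing block in the bench clamp has set, so open the clamp: press the release lever on the sliding jaw down with the fingertips and, keeping it down, push the jaw back along its toothed bar until it is right up against the stop, then let the lever go. Nothing is to be picked up: leave the block standing where it is against the fixed jaw, and do not disturb the other things on the table.

Things in the scene. Friction and masses are not known exactly. Their poses are not given: they have to be found in the camera images.
- release (a joint): Angle (rad) of the ratchet's thumb lever: 0 sprung up, pad sloping; 0.30 pad pressed level; 0.32 its stop. Above 0.14 the pawl is clear of the teeth; below, the jaw cannot be pushed back. It springs up and catches when let go, but may stay up to 0.15 short of up if the pawl lands on a tooth. Mid-pad force 3 N at the start, 6.5 N when level, 13 mm down.
- jaw (a joint): Travel (m) of the sliding jaw along the bar: 0 = closed on the block (start), growing as it is pushed back, away from the block. It meets the stop at 0.05 to 0.10. The released jaw slides with 2.5 N of friction, a little more when pushed fast. Ratchet teeth every 8 mm.
- release_pad (a point): Middle of the top of the lever's pad: ribbed bright steel, 46 mm along the bar, 44 mm wide, on top of the sliding jaw; 111 mm above the table when up, 98 mm when pressed level. Free tip towards the block, hinge 43 mm behind this point. Nearer the block nothing is taller than 90 mm. Axes at the start: x level, back along the bar (the way the jaw must go), z up.
- jaw_rest (a point): Centre of the front face of the upright thumb rest, a 76 mm wide grey iron plate, part of the sliding jaw, across the bar just behind the pad (34 mm behind release_pad); it reaches from 106 to 153 mm above the table, this point 126 mm. A fingertip holding the pad down pushes back against it. Axes: x back along the bar, y across, z up.
- jaw_back (a point): Middle of the sliding jaw's rear face, 45 mm above the table, 61 mm behind jaw_rest along x: the face that comes up against the stop. x axis: back along the bar.
- stop_face (a point): Middle of the front face of the stop, 45 mm above the table: a grey block 24 x 90 x 30 mm high with a knurled thumbscrew (top 76 mm above the table), screwed fast across the toothed bar behind the jaw, at another place along it each time. Its distance from jaw_back along x is how far the jaw must go. x axis: back along the bar.
- block_mid (a point): Centre of the printing block on edge between the jaws: beech mount with thin grey relief plate, 30 mm thick along the bar, 84 mm wide, 56 mm high (top 86 mm above the table), 110 g, loose once the clamp is open. It stands on the clamp's wooden board (400 x 130 x 30 mm, fixed to the table) against the fixed jaw (top 90 mm above the table).
- oblong_stamp: Rubber stamp with oblong 36 x 60 mm wooden base and turned handle, 76 mm high, standing beside the clamp; not to be disturbed. Origin at the centre of its underside.
- round_stamp: Round rubber stamp, 42 mm across with turned wooden handle, 78 mm high, standing beside the clamp; not to be disturbed. Origin at the centre of its underside.
- mount: Spare bare beech mount, 56 x 84 x 25 mm, lying flat beside the clamp; not to be disturbed. Origin at the centre of its underside.
- ink_pad: Closed ink pad with steel lid, 72 x 112 x 19 mm; not to be disturbed. Origin at the centre of its underside.
- ink_jar: Ink jar, 62 mm across, 55 mm high, black cap; not to be disturbed. Origin at the centre of its underside.
- seal: Round capped self-inking stamp, 46 mm across, 52 mm high; not to be disturbed. Origin at the centre of its underside.
- brayer: Ink roller lying down: 90 mm rubber roller 32 mm across, wooden handle along -x, about 160 mm long; not to be disturbed. Origin on the table under the middle of the roller.
Not all that is in view belongs to the job. What is shaped like the part that bears block_mid but pink is not meant.

How it is judged:
By the outcome, as a careful person would: the job done as asked, in the order asked, and still so for the second after the job is handed in, with the robot touching nothing.
It also fails if it takes over 32 s, if anything falls off the work surface, if the arm or the gripper's body presses on something with over 40 N, if the wrist force passes 120 N, or if a joint passes its speed limit or range.

## Robot

A 7-joint arm with a two-finger parallel gripper is mounted at the origin on the work surface. World frame = base frame: x ahead of the robot, y to its left, z up, the work surface at z = 0. Lengths are in mm, angles in rad, forces in N, time in s.
With the tool pointing down it reaches from about 350 to 900 mm from the base axis. Payload 8.1 kg.
Tool frame: the origin (TCP) lies at the very end of the fingers, on their centre line; the grasp point (between the pads) lies 19 mm behind it; x points along the fingers, y is the direction in which the jaws open and shut, and the axes are right-handed (so a half turn about x gives the same grasp; the last joint's range is limited). The gripper opens to 92 mm and grips with 3 to 60 N. Pads are 19 mm wide; open, the fingers measure 130 mm over their backs; the gripper's body (75 mm by 190 mm) begins 47 mm behind the grasp point.
Start: joints at [-1.291, 0.434, 0.025, 1.573, -0.012, 1.134, -0.075], TCP at [233.478, 579.768, 194.942] pointing down, gripper open.
Joint ranges: [-2.62, 2.62], [-0.44, 2.09], [-1.27, 1.32], [0.08, 2.57], [-1.32, 4.46], [0.12, 2], [-2.74, 2.74]. Speed limits (rad/s): [2.22, 2.22, 3.01, 3.01, 3.14, 3.14, 3.14].

## Interface

Orientations are given as a rotation vector (axis times angle).
In Python, from cell import status, camera, ctrl, nets gives the robot as it stands.
- The arm moves only by the shell command python3 -m creep 'ROWS' [OPENING] [FORCE]. ROWS is JSON, a list of rows, each a list of 4 numbers: the shift along the tool's x, y, z in m, then the turn about the tool's x in rad. In form: [[dx, dy, dz, spin], ...]. A call has 1 to 12 rows; each row is the pose to reach, as a shift and turn from the pose commanded when the call began, along the tool's axes at that moment; what a row does not reach only later rows make up. A row lasts 1/10 s, in which the tool goes at most 50 mm and 8.59 degrees, less where a joint would pass 70% of its speed; a pose out of reach is approached as far as the arm can. A call with a gripper value outside its range is refused whole. OPENING is the opening, from 0 (shut) to 1 (fully open), set as the call begins (- or left out, the last holds). The fingers move at their own pace and stop on an object; FORCE is the grip in N (left out, the last holds). Time passes only in rows, so rows that repeat a pose let the fingers close. It gives the time, the measured TCP pose, the force and the opening at its end, in the units of the state.
- status.get_state(): the state, without advancing time (a new reading comes with each control period).
- camera(name): name is "scene" or "side" or "wrist"; returns a dict with "img" (400x640x3 uint8, red, green, blue), "intrinsics" (3x3 intrinsics, pixels), "R" (3x3) and "t" (3): a world point X has camera coordinates R X + t. Camera axes: x right, y down, z forward; pixel columns grow to the right and rows downward; lengths in mm; the calibration is good to about 2 mm. A picture is of the moment at which its call begins. There is no depth.
- ctrl.close_job(): hands the job in, once; it reports no verdict.
Trained networks look in a picture, given as the dict that the camera call returned (one of the last four; its "shot" number tells which), for a name from the list of things; names that differ only in an ending like _2 or _b are one class to them, and where a whole thing is asked for, a point or a joint stands for the part that bears it (a point fixed in the world has none). Each returns a list of dicts, best first, with "score" (0 to 1); they miss things now and then, are a little off and sometimes report something else, mostly with a low value. They report only what shows in the picture. A call takes as long as a camera call. They do not tell look-alikes from the thing itself.
- nets.search_frame(picture, thing): "point" ([column, row] in pixels, amid what is visible of it).
- nets.silhouettes(picture, thing): "mask" (400x640 bool, what is visible of it) and "point" ([column, row] in pixels, amid what is visible of it).
The state is a dict: "t": time; "qpos": joint angles; "joint_velocities": joint speeds; "tau": joint torques, N m; "tool_pos": TCP position; "eef_rot": TCP orientation; "wrist_force": force on the tool from outside, world axes, zero at the start; "torque": the same for the moment, N m; "gripper_width": opening from 0.0 (shut) to 1.0 (fully open).
Only numpy, scipy, OpenCV 4.12 (cv2) and the standard library are available. Lean on these libraries where they do the work, as an engineer would, in place of code of your own. Each camera call takes 0.05 s, during which the arm holds its last target. There are 200 camera calls.

## Working session

There is one attempt and no reset: what is moved stays moved. The work goes in short steps, Python scripts to look and compute and a shell command to move; the robot and the scene stay as the last step left them, time stands still between calls to the robot, and variables do not carry over. Pictures are saved under pics/ and viewed, about 8 in all and at most 12, crops included, and the job is handed in when it is done.

```bash
mkdir -p pics; cat > h.py <<'E'
import numpy as np, cv2
from cell import status, camera, ctrl, nets
def tri(obs):
    A=[];b=[]
    for p,(u,v) in obs:
        K=np.array(p["intrinsics"]);R=np.array(p["R"]);t=np.array(p["t"])
        d=np.linalg.inv(K)@[u,v,1];d=R.T@d;d/=np.linalg.norm(d);c=-R.T@t
        M=np.eye(3)-np.outer(d,d);A.append(M);b.append(M@c)
    return np.linalg.lstsq(np.vstack(A),np.hstack(b),rcond=None)[0]
def onz(p,uv,z):
    K=np.array(p["intrinsics"]);R=np.array(p["R"]);t=np.array(p["t"])
    d=R.T@(np.linalg.inv(K)@[uv[0],uv[1],1]);c=-R.T@t
    return c+d*(z-c[2])/d[2]
def proj(p,X):
    q=np.array(p["intrinsics"])@(np.array(p["R"])@np.array(X,float)+np.array(p["t"]));return q[:2]/q[2]
def save(p,n): cv2.imwrite("pics/"+n,p["img"][:,:,::-1])
E
cat > a.py <<'E'
from h import *
s=status.get_state();print(s)
ps={n:camera(n) for n in("scene","side","wrist")}
for n,p in ps.items():
    save(p,"a_"+n+".png"); print(n,-np.array(p["R"]).T@p["t"])
    for th in("release_pad","jaw_rest","jaw_back","stop_face","block_mid"):
        print(n,th,[(np.round(d["point"]).tolist(),round(d["score"],2)) for d in nets.search_frame(p,th)[:3]])
cv2.imwrite("pics/a_all.png",np.vstack([ps["scene"]["img"],ps["side"]["img"]])[:,:,::-1][:, :])
E
python3 a.py
```

```text
{'t': 0.0, 'qpos': array([-1.29061367,  0.43524977,  0.0249676 ,  1.57413262, -0.01161114,
        1.1340195 , -0.07511052]), 'joint_velocities': array([-1.49320553e-03, -1.24671822e-03,  7.48840109e-04, -6.36103214e-05,
       -4.82068330e-04,  4.83801230e-05,  1.40901269e-03]), 'tau': array([-4.89170475e-05, -6.67852163e+01,  9.84220840e-01, -3.14459896e+01,
       -6.07630145e-02,  4.27778217e-02,  1.56501196e-04]), 'tool_pos': array([233.27067435, 579.19487126, 194.11459267]), 'eef_rot': array([ 0.29906905,  1.55002595, -0.30168092]), 'wrist_force': array([ 0.24976188, -0.27779529, -0.51877872]), 'torque': array([-0.01054755,  0.00787928, -0.05039857]), 'gripper_width': 1.0040248730323804}
scene [1010.77426579  764.04324179  869.53678041]
scene release_pad [([306.0, 196.0], 0.47)]
scene jaw_rest [([301.0, 201.0], 0.62), ([349.0, 205.0], 0.5)]
scene jaw_back [([298.0, 201.0], 0.81)]
scene stop_face [([322.0, 236.0], 0.81)]
scene block_mid [([283.0, 175.0], 0.71), ([337.0, 163.0], 0.66), ([327.0, 182.0], 0.66)]
side [ 139.76818921 -639.86710043  690.73004494]
side release_pad []
side jaw_rest [([330.0, 233.0], 0.82)]
side jaw_back [([325.0, 237.0], 0.59)]
side stop_face [([301.0, 207.0], 0.91)]
side block_mid [([290.0, 324.0], 0.91), ([412.0, 242.0], 0.61), ([350.0, 254.0], 0.57)]
wrist [154.61309777 611.42350123 384.01685085]
wrist release_pad []
wrist jaw_rest []
wrist jaw_back []
wrist stop_face []
wrist block_mid []
```

View pics/a_scene.png

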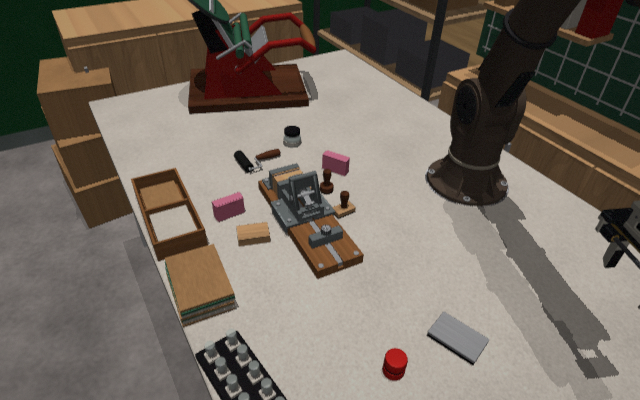

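View pics/a_side.png

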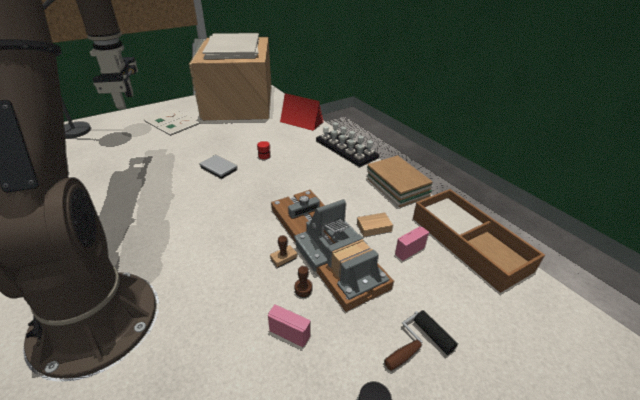

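The scene view shows the clamp at about (310,215), the stop at (325,235) and the jaw at (303,195). In the side view the stop is at (303,205), the jaw at (330,230) and the block at (352,253). I'll zoom in for exact points.

```bash
cat > b.py <<'E'
import cv2,numpy as np
a=cv2.imread("pics/a_scene.png")[150:290,240:380];b=cv2.imread("pics/a_side.png")[180:320,260:400]
cv2.imwrite("pics/b.png",np.hstack([cv2.resize(i,(400,400),interpolation=cv2.INTER_CUBIC) for i in(a,b)]))
E
python3 b.py
cat > c.py <<'E'
from h import *
ps=camera("scene"),camera("side")
c=[onz(ps[0],q,30) for q in((320,273),(362,255))]
print(c)
m=[max(nets.silhouettes(p,"stop_face"),key=lambda d:d["score"]) for p in ps]
print("stop",tri([(p,d["point"]) for p,d in zip(ps,m)]))
for p in ps:
  for d in nets.silhouettes(p,"jaw_rest")[:2]:
    y,x=np.nonzero(d["mask"]);print(d["score"],x.min(),x.max(),y.min(),y.max(),d["point"])
E
python3 c.py
```

```text
[array([615.8111453 , 131.56530292,  30.        ]), array([492.67486246, 131.04047037,  30.        ])]
stop [547.80145418  43.37761698  52.17023828]
0.68 271 334 171 232 [299.0, 198.6]
0.47 320 333 170 194 [326.0, 183.2]
0.63 295 362 200 270 [327.9, 237.8]
```

View pics/b.png

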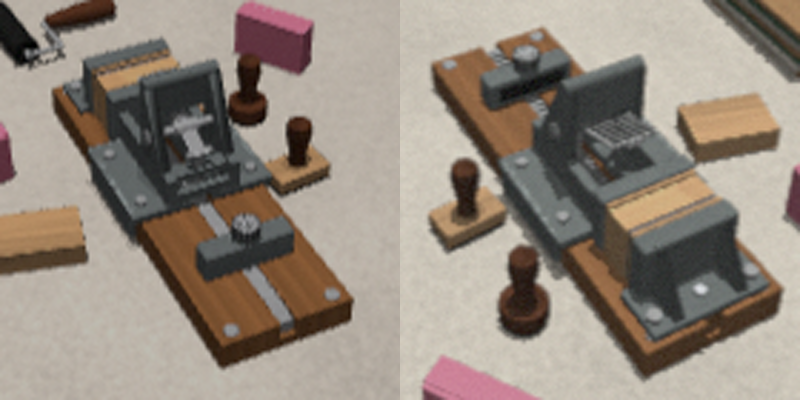

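```bash
cat > d.py <<'E'
from h import *
from scipy.optimize import least_squares
A,B=camera("scene"),camera("side")
S=lambda u,v:(A,np.array([240+.35*u,150+.35*v])); D=lambda u,v:(B,np.array([260+.35*(u-400),180+.35*v]))
# local: s along bar, w to the side of world +x ; indices into params
obs=[ # (obs, s offset param idx, s add, w, z)
(S(221,354),0,200,65,30),(S(352,298),0,200,-65,30),(S(53,88),0,-200,65,30),
(D(432,62),0,200,-65,30),(D(545,28),0,200,65,30),(D(645,362),0,-200,-65,30),(D(780,290),0,-200,65,30),
(D(565,90),1,0,-38,153),(D(645,60),1,0,38,153),   # thumb-rest top edge, side view
(D(619,131),2,0,0,111),
(D(482,77),3,0,-45,60),(D(570,48),3,0,45,60)]     # stop front top edge
def W(p,o):
    _,i,a,w,z=o; s=a+(p[2+i] if i else 0); e=np.array([np.cos(p[2]),np.sin(p[2])]);f=np.array([e[1],-e[0]])
    return np.r_[p[:2]+s*e+w*f,z]
def res(p): return np.concatenate([proj(o[0][0],W(p,o))-o[0][1] for o in obs])
r=least_squares(res,[560,-60,1.57,0,-30,100],x_scale=[10,10,.1,10,10,10],loss="soft_l1");p=r.x
print(np.round(p,3),np.round(r.fun.reshape(-1,2),1).tolist())
for n,i,z in(("board",0,30),("rest",1,126),("pad",2,111),("stop",3,45)): print(n,np.round(W(p,(0,i,0,0,z)),1))
print("rest-pad",p[3]-p[4],"travel",p[5]-p[3]-61)
for th in("oblong_stamp","round_stamp","mount","brayer"):
  q=[nets.search_frame(c,th) for c in(A,B)]
  if all(q): print(th,np.round(tri([(A,q[0][0]["point"]),(B,q[1][0]["point"])])))
from scipy.spatial.transform import Rotation as Ro
s=status.get_state();print(s["tool_pos"],Ro.from_rotvec(s["eef_rot"]).as_matrix().round(3),s["t"])
E
python3 d.py
```

```text
[538.889 -74.269   1.501 -28.297 -52.87  119.796] [[-0.3, -3.6], [0.0, -0.3], [0.4, -0.7], [-0.2, -0.1], [-0.1, -0.6], [-0.7, -2.4], [0.6, 0.1], [0.3, -0.8], [0.4, 0.1], [0.4, -0.3], [0.1, 0.1], [-1.6, 0.7]]
board [538.9 -74.3  30. ]
rest [ 536.9 -102.5  126. ]
pad [ 535.2 -127.   111. ]
stop [547.2  45.2  45. ]
rest-pad 24.57293599467306 travel 87.0925412598931
oblong_stamp [ 405. -115.  -23.]
round_stamp [ 415. -166.   26.]
mount [701. -89.  10.]
brayer [ 541. -417.   15.]
[233.47890113 579.77772951 194.94986561] [[ 0.     0.374  0.928]
 [ 0.     0.928 -0.374]
 [-1.     0.     0.   ]] 1.7
```

```bash
python3 -m creep '[[0,-0.03,0.03,0.07],[0,-0.06,0.06,0.15],[0,-0.09,0.09,0.22],[0,-0.12,0.12,0.3],[0,-0.155,0.155,0.37],[0,-0.19,0.19,0.45],[0,-0.225,0.225,0.53],[0,-0.26,0.26,0.61],[0,-0.295,0.295,0.69],[0,-0.325,0.33,0.77],[0,-0.35,0.355,0.83],[0,-0.37,0.375,0.88]]' 0 20
cat > e.py <<'E'
import sys
from h import *
from scipy.spatial.transform import Rotation as Ro
s=status.get_state();R=Ro.from_rotvec(s["eef_rot"]).as_matrix()
T=np.array(eval(sys.argv[1]));e=np.array([.07,.9976,0])
print("t",s["t"],s["tool_pos"].round(1),"F",s["wrist_force"].round(1),"w",round(s["gripper_width"],2),"q",s["qpos"].round(2))
print("shift mm",(R.T@(T-s["tool_pos"])).round(1),"spin",np.arctan2((R.T@-e)[1]*-1,(R.T@-e)[2]), "tilt",R[:,0].round(3))
E
python3 e.py '[535.8,-119.2,195]'
```

```text
t: 2.9
tool_pos: [443.9, 94.0, 195.3]
eef_rot: [0.983, 1.337, -0.982]
wrist_force: [0.3, -0.2, 0.0]
gripper_width: 0.023
t 2.9 [443.9  94.  195.3] F [ 0.3 -0.2  0. ] w 0.02 q [-0.71  0.15  0.44  2.   -0.07  1.01  0.07]
shift mm [  0.3  24.  230.9] spin 0.37334207621955523 tilt [ 0.001  0.    -1.   ]
```

```bash
python3 -m creep '[[0,0.003,0.03,0.05],[0,0.006,0.06,0.1],[0,0.01,0.095,0.16],[0,0.013,0.13,0.22],[0,0.017,0.165,0.28],[0,0.021,0.2,0.34],[0,0.024,0.221,0.374],[0,0.024,0.231,0.374],[0,0.024,0.231,0.374]]'
cat > f.py <<'E'
from h import *
import sys
a=camera("scene");b=camera("side")
p=[cv2.resize(a["img"][150:290,240:380],(400,400),interpolation=2),cv2.resize(b["img"][180:320,260:400],(400,400),interpolation=2)]
cv2.imwrite(sys.argv[1],np.hstack(p)[:,:,::-1])
E
python3 e.py '[535.8,-119.2,120]'; python3 f.py pics/f1.png
```

```text
t: 3.8
tool_pos: [535.9, -117.5, 194.9]
eef_rot: [1.258, 1.177, -1.259]
wrist_force: [0.3, 0.9, 0.1]
gripper_width: 0.005
t 3.8 [ 535.9 -117.5  194.9] F [0.3 0.9 0.1] w 0.0 q [-0.34  0.34  0.61  1.8  -0.22  1.07  0.28]
shift mm [74.9  0.   1.7] spin 0.0031684639186402783 tilt [-0.    -0.001 -1.   ]
```

View pics/f1.png

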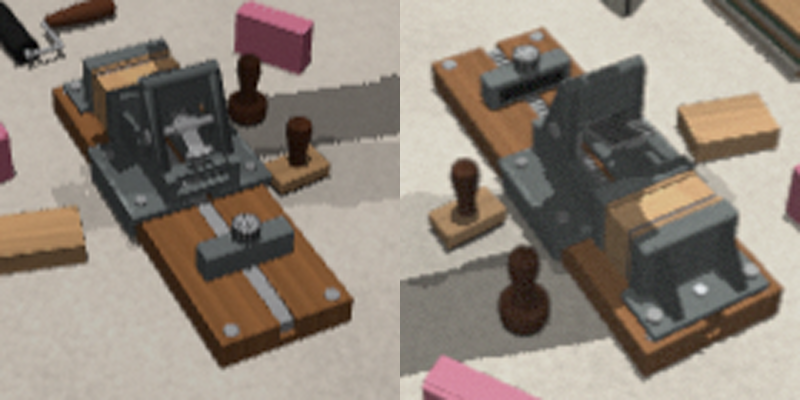

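```bash
python3 - <<'E'
from h import *
a=camera("scene");b=camera("side");w=camera("wrist")
for p in(a,b,w): print(proj(p,[535.9,-119,195]),proj(p,[535,-127,111]))
cv2.imwrite("pics/g1.png",np.hstack([a["img"][60:260,200:400],b["img"][60:260,240:440],cv2.resize(w["img"],(320,200))[:, :]])[:,:,::-1])
E
```

```text
[299.5927276  155.93849699] [298.58272214 179.98682445]
[336.90842363 195.19277976] [336.93093597 225.57197784]
[328.1977046  230.14139295] [327.42905455 202.7719003 ]
```

View pics/g1.png

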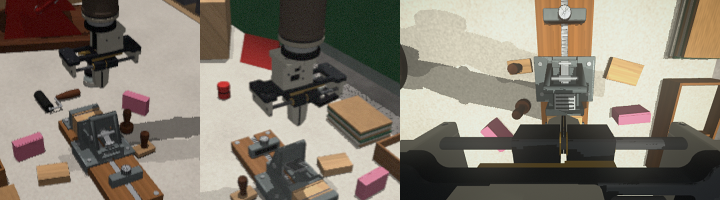

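```bash
python3 - <<'E'
from h import *
a=camera("scene");b=camera("side");w=camera("wrist")
I=[]
for p,(c,r) in((a,(300,150)),(b,(337,190)),(w,(328,215))):
  k=35 if p is not w else 75
  i=cv2.resize(p["img"][r-k:r+k,c-k:c+k],(266,266),interpolation=2)
  I.append(np.clip(i.astype(float)*1.6,0,255).astype(np.uint8))
cv2.imwrite("pics/g2.png",np.hstack(I)[:,:,::-1])
E
```

```text
(no output)
```

View pics/g2.png

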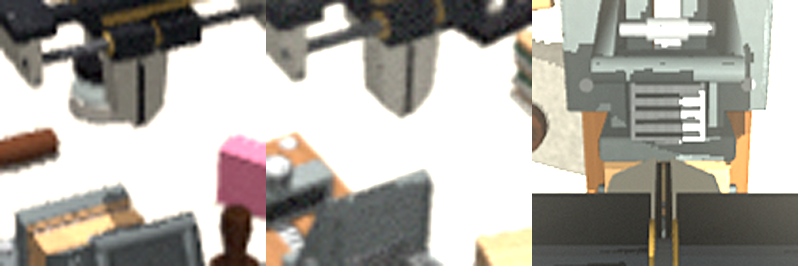

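```bash
python3 - <<'E'
from h import *
a=camera("scene");b=camera("side");w=camera("wrist")
print(tri([(a,(303,147)),(b,(337,185))]),tri([(a,(303,147)),(b,(337,185)),(w,(326,231))]))
for p in (a,b,w):
  print([proj(p,X).round(1).tolist() for X in([535.9,-119,195],[535.9,-119,225])], np.array(p["intrinsics"])[0,0], -np.array(p["R"]).T@p["t"])
# pad/plate in the wrist image at known heights
k=lambda u,v:(253+(u-532)*150/266,140+v*150/266)
for n,q,z in(("ribs TL",(637,85),106),("ribs BR",(705,140),115),("ribs TR",(705,88),106),("ribs BL",(637,140),115),("rest top L?",(593,62),153),("rest R",(745,62),153)):
  print(n,onz(w,k(*q),z).round(1))
E
```

```text
[ 531.3363267  -116.90762625  222.96421489] [ 534.01836298 -112.2147165   221.76266673]
[[299.6, 155.9], [299.6, 146.2]] 459.76237692087705 [1010.77426579  764.04324179  869.53678041]
[[336.9, 195.2], [337.5, 184.2]] 368.65104585283626 [ 139.76818921 -639.86710043  690.73004494]
[[327.7, 228.6], [327.9, 248.4]] 278.67629167492635 [540.82260737 -31.47481126 384.82519203]
ribs TL [ 520.4 -112.6  106. ]
ribs BR [ 558.4 -146.4  115. ]
ribs TR [ 560.2 -117.1  106. ]
ribs BL [ 518.3 -143.7  115. ]
rest top L? [503.6 -86.1 153. ]
rest R [576.7 -90.8 153. ]
```

```bash
python3 - <<'E'
from h import *
from scipy.spatial.transform import Rotation as Ro
a=camera("scene");b=camera("side");w=camera("wrist");R=Ro.from_rotvec(status.get_state()["eef_rot"]).as_matrix()
def loc(s,l,z): e=np.array([.07,.9976]);f=np.array([e[1],-e[0]]);return np.r_[np.array([538.9,-74.3])+s*e+l*f,z]
img=w["img"].copy()
img=np.clip(img*1.4,0,255).astype(np.uint8)
for P,c in ((loc(200,65,30),(255,0,0)),(loc(200,-65,30),(255,0,0)),(loc(119.8,45,60),(0,255,0)),(loc(119.8,-45,60),(0,255,0)),(loc(-28,38,153),(0,0,255)),(loc(-28,-38,153),(0,0,255)),([535.9,-119,195],(255,0,255))):
  q=proj(w,P);print(q.round(1));cv2.circle(img,tuple(int(x) for x in q.round()),3,c,1)
a0=cv2.imread("pics/a_scene.png");b0=cv2.imread("pics/a_side.png")
for X in([233.5,579.8,195],[233.5,579.8,222]): 
  print("start",proj(a,X),proj(b,X))
q=proj(b,[233.5,579.8,195]).round().astype(int)
cv2.circle(b0,tuple(int(v) for v in q),1,(0,0,255),-1)
c=b0[q[1]-45:q[1]+15,q[0]-30:q[0]+30];c=cv2.resize(c,(300,300),interpolation=2)
o=np.zeros((400,800,3),np.uint8);o[:,:500]=img[:,70:570,::-1];o[:c.shape[0],500:]=c
cv2.imwrite("pics/g3.png",o)
E
```

```text
[390.9 -54.2]
[265.6 -54.9]
[371.9  25.8]
[284.   25.4]
[371.2 190.4]
[283.7 190. ]
[327.7 228.2]
start [618.59217561 297.45637726] [129.29043154 111.35878143]
start [625.11461834 288.11432791] [126.70543721 103.20264668]
```

View pics/g3.png

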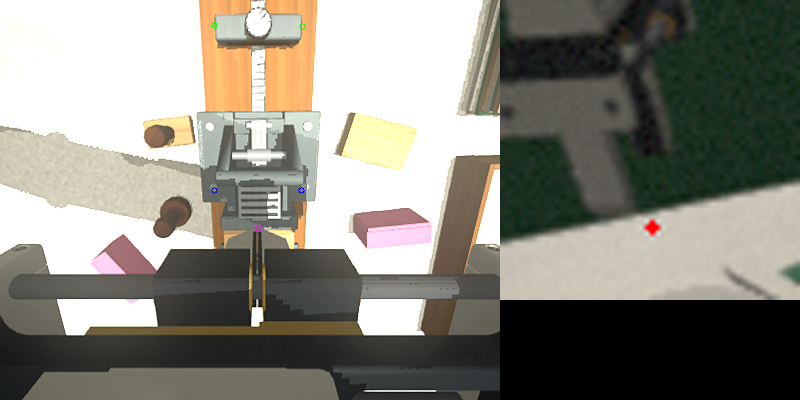

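The views don't agree on the tip height: the cameras put the visible tip about 25 mm above the reported TCP. The wrist view gives the pad middle as y≈-125 and the rest as y≈-91. I'll descend in small steps and rely on force.

```bash
python3 -m creep '[[0.02,0,0,0],[0.045,0,0,0],[0.065,0,0,0],[0.068,0,0,0],[0.068,0,0,0]]'; python3 -m creep '[[0.005,0,0,0],[0.01,0,0,0],[0.01,0,0,0]]'; python3 f.py pics/h1.png; python3 - <<'E'
from h import *
b=camera("side");w=camera("wrist")
i=cv2.resize(b["img"][160:260,290:390],(400,400),interpolation=2)
j=cv2.resize(w["img"][130:260,263:393],(400,400),interpolation=2)
cv2.imwrite("pics/h1.png",np.clip(np.hstack([i,j])[:,:,::-1]*1.4,0,255))
print(w["t"])
E
python3 e.py '[535.8,-119.2,120]'
```

```text
t: 5.0
tool_pos: [535.7, -116.5, 126.8]
eef_rot: [1.257, 1.178, -1.259]
wrist_force: [0.4, -0.9, -1.0]
gripper_width: 0.006
t: 5.3
tool_pos: [535.9, -116.3, 116.8]
eef_rot: [1.258, 1.177, -1.258]
wrist_force: [-0.0, 0.8, -0.6]
gripper_width: 0.002
[-542.1241833   -90.74861471  292.97521694]
t 5.5 [ 536.1 -116.4  117.2] F [-0.   0.3 -0.1] w 0.0 q [-0.3   0.43  0.57  1.89 -0.29  0.91  0.34]
shift mm [-2.8 -0.2  2.8] spin 0.003991331112656326 tilt [ 0.  0. -1.][ WARN:0@4.632] global loadsave.cpp:1063 imwrite_ Unsupported depth image for selected encoder is fallbacked to CV_8U.
```

View pics/h1.png

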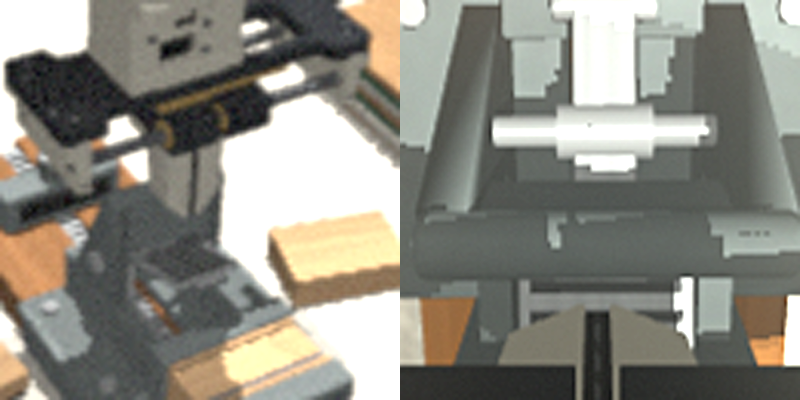

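The tip is still about 25 to 30 mm above the pad in the side view, at crop (195,215) against the pad at (185,260), with no contact force. I'll keep going down in small steps.

```bash
python3 -m creep '[[0.004,0,0,0],[0.008,0,0,0],[0.008,0,0,0]]'|sed -n '1,2p;4p'; python3 -m creep '[[0.003,0,0,0],[0.005,0,0,0],[0.005,0,0,0]]'|sed -n '1,2p;4p'
```

```text
t: 5.8
tool_pos: [535.5, -116.2, 108.2]
wrist_force: [-0.4, 0.1, -0.2]
t: 6.1
tool_pos: [535.8, -116.4, 103.6]
wrist_force: [0.3, -0.4, 0.3]
```

```bash
python3 -m creep '[[0.004,0,0,0],[0.008,0,0,0],[0.008,0,0,0]]'|sed -n '1,2p;4p'; python3 -m creep '[[0.003,0,0,0],[0.006,0,0,0],[0.006,0,0,0]]'|sed -n '1,2p;4p'
```

```text
t: 6.4
tool_pos: [535.6, -116.3, 95.3]
wrist_force: [0.3, -0.1, 0.1]
t: 6.7
tool_pos: [535.7, -116.3, 89.5]
wrist_force: [0.6, 0.9, -0.1]
```

```bash
for i in 1; do python3 -m creep '[[0.003,0,0,0],[0.005,0,0,0],[0.005,0,0,0]]'|sed -n '1,2p;4p'; python3 -m creep '[[0.003,0,0,0],[0.003,0,0,0]]'|sed -n '1,2p;4p';python3 -m creep '[[0.003,0,0,0],[0.003,0,0,0]]'|sed -n '1,2p;4p'; done
```

```text
t: 7.0
tool_pos: [535.8, -116.3, 84.6]
wrist_force: [-0.0, 0.5, 0.3]
t: 7.2
tool_pos: [535.8, -116.3, 81.6]
wrist_force: [-0.0, 0.3, -0.8]
t: 7.4
tool_pos: [536.2, -116.7, 78.9]
wrist_force: [0.6, -0.7, 4.3]
```

```bash
python3 -m creep '[[0.003,0,0,0],[0.003,0,0,0]]'|sed -n '1,2p;4p'; python3 -m creep '[[0.003,0,0,0],[0.003,0,0,0]]'|sed -n '1,2p;4p';python3 -m creep '[[0.002,0,0,0],[0.002,0,0,0]]'|sed -n '1,2p;4p'; python3 f.py pics/i1.png; python3 - <<'E'
from h import *
b=camera("side");a=camera("scene")
i=cv2.resize(b["img"][170:270,290:390],(400,400),interpolation=2)
j=cv2.resize(a["img"][120:220,250:350],(400,400),interpolation=2)
cv2.imwrite("pics/i1.png",np.clip(np.hstack([i,j])[:,:,::-1]*1.4,0,255).astype(np.uint8))
E
```

```text
t: 7.6
tool_pos: [536.4, -116.9, 76.0]
wrist_force: [0.6, -1.7, 4.6]
t: 7.8
tool_pos: [536.4, -116.9, 73.1]
wrist_force: [-0.0, -2.3, 5.3]
t: 8.0
tool_pos: [536.5, -116.9, 71.2]
wrist_force: [-0.8, -2.7, 4.7]
```

View pics/i1.png

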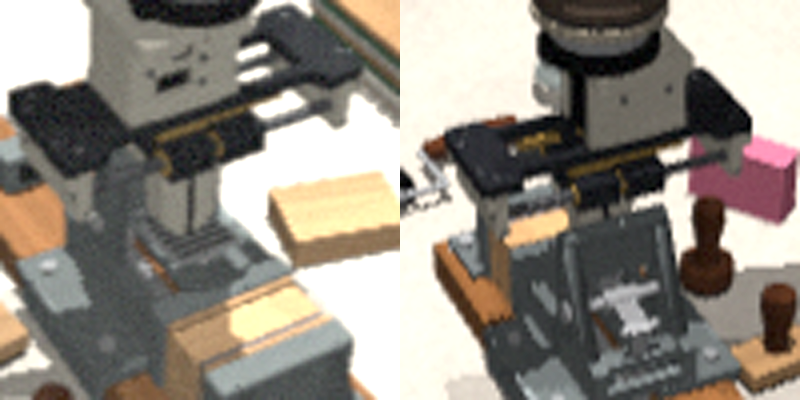

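The fingers sit on the ribbed pad, at crop (190,235) in the side view, with clear space to the rest. I'll press on towards level.

```bash
python3 -m creep '[[0.002,0,0,0],[0.002,0,0,0]]'|sed -n '1,2p;4p'; python3 -m creep '[[0.002,0,0,0],[0.002,0,0,0]]'|sed -n '1,2p;4p';python3 -m creep '[[0.001,0,0,0],[0.001,0,0,0]]'|sed -n '1,2p;4p'
```

```text
t: 8.4
tool_pos: [536.5, -116.9, 69.2]
wrist_force: [0.8, -1.9, 6.8]
t: 8.6
tool_pos: [536.5, -116.9, 67.3]
wrist_force: [0.5, -2.3, 6.8]
t: 8.8
tool_pos: [536.5, -116.9, 66.5]
wrist_force: [-0.4, -2.4, 7.9]
```

```bash
python3 -m creep '[[0.001,0,0,0],[0.001,0,0,0]]'|sed -n '1,2p;4p'; python3 -m creep '[[0,0,-0.003,0],[0,0,-0.006,0],[0,0,-0.009,0],[0,0,-0.009,0]]'|sed -n '1,2p;4p'
```

```text
t: 9.0
tool_pos: [536.5, -116.9, 65.7]
wrist_force: [-0.9, -2.3, 11.1]
t: 9.4
tool_pos: [537.1, -107.3, 65.7]
wrist_force: [-1.9, 0.0, 11.2]
```

```bash
python3 -m creep '[[0,0,-0.003,0],[0,0,-0.006,0],[0,0,-0.006,0]]'|sed -n '1,2p;4p'; python3 -m creep '[[0,0,-0.003,0],[0,0,-0.006,0],[0,0,-0.006,0]]'|sed -n '1,2p;4p';python3 -m creep '[[0,0,-0.003,0],[0,0,-0.006,0],[0,0,-0.006,0]]'|sed -n '1,2p;4p'; python3 - <<'E'
from h import *
b=camera("side");a=camera("scene")
i=cv2.resize(b["img"][170:270,280:380],(400,400),interpolation=2)
j=cv2.resize(a["img"][150:270,250:370],(400,400),interpolation=2)
cv2.imwrite("pics/j1.png",np.clip(np.hstack([i,j])[:,:,::-1]*1.4,0,255).astype(np.uint8))
E
```

```text
t: 9.7
tool_pos: [537.5, -101.3, 65.7]
wrist_force: [-1.8, -1.7, 10.9]
t: 10.0
tool_pos: [537.8, -95.3, 65.7]
wrist_force: [-0.7, -0.5, 11.4]
t: 10.3
tool_pos: [538.2, -89.3, 65.7]
wrist_force: [-1.5, -0.7, 11.1]
```

View pics/j1.png

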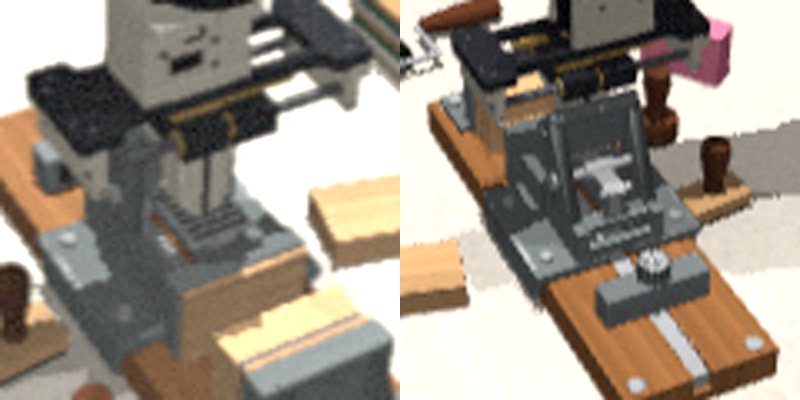

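The jaw is already moving back with the fingers, and a gap has opened in front of the block, which stays at the fixed jaw. I'll keep pushing.

```bash
python3 -m creep '[[0,0,-0.005,0],[0,0,-0.01,0],[0,0,-0.015,0],[0,0,-0.015,0]]'|sed -n '1,2p;4p'; python3 -m creep '[[0,0,-0.004,0],[0,0,-0.008,0],[0,0,-0.008,0]]'|sed -n '1,2p;4p';python3 -m creep '[[0,0,-0.004,0],[0,0,-0.008,0],[0,0,-0.008,0]]'|sed -n '1,2p;4p'
```

```text
t: 10.8
tool_pos: [539.1, -73.8, 65.7]
wrist_force: [-2.5, 1.5, 12.2]
t: 11.1
tool_pos: [539.6, -66.1, 65.7]
wrist_force: [-2.6, -0.6, 12.7]
t: 11.4
tool_pos: [540.1, -58.1, 65.7]
wrist_force: [-3.0, -0.5, 11.6]
```

```bash
for k in 1; do python3 -m creep '[[0,0,-0.003,0],[0,0,-0.006,0],[0,0,-0.006,0]]'|sed -n '1,2p;4p'; python3 -m creep '[[0,0,-0.003,0],[0,0,-0.006,0],[0,0,-0.006,0]]'|sed -n '1,2p;4p';python3 -m creep '[[0,0,-0.003,0],[0,0,-0.006,0],[0,0,-0.006,0]]'|sed -n '1,2p;4p'; done
```

```text
t: 11.7
tool_pos: [540.4, -52.3, 65.7]
wrist_force: [-1.3, -0.6, 12.2]
t: 12.0
tool_pos: [540.8, -47.1, 65.7]
wrist_force: [-2.6, -2.6, 12.7]
t: 12.3
tool_pos: [541.7, -42.6, 65.9]
wrist_force: [-0.8, -6.8, 12.9]
```

```bash
python3 -m creep '[[0,0,-0.003,0],[0,0,-0.005,0],[0,0,-0.005,0]]'|sed -n '1,2p;4p'; python3 -m creep '[[0,0,-0.003,0],[0,0,-0.005,0],[0,0,-0.005,0]]'|sed -n '1,2p;4p'; python3 - <<'E'
from h import *
b=camera("side");a=camera("scene")
i=cv2.resize(b["img"][170:270,260:360],(400,400),interpolation=2)
j=cv2.resize(a["img"][160:280,260:380],(400,400),interpolation=2)
cv2.imwrite("pics/k1.png",np.clip(np.hstack([i,j])[:,:,::-1]*1.4,0,255).astype(np.uint8))
E
```

```text
t: 12.6
tool_pos: [542.1, -40.5, 66.1]
wrist_force: [-1.6, -15.7, 12.1]
t: 12.9
tool_pos: [542.1, -40.7, 66.2]
wrist_force: [-2.3, -31.8, 10.7]
```

View pics/k1.png

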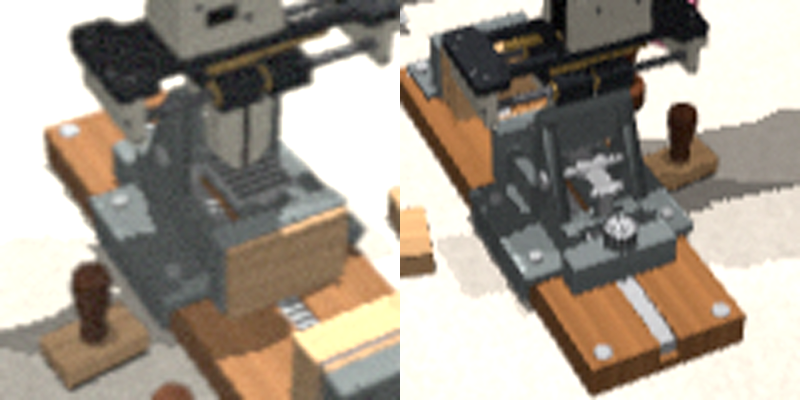

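The jaw is up against the stop: fingertips bear on the rest at 32 N, and the scene view shows no gap at the stop. I'll ease the push and lift to let the lever up.

```bash
python3 -m creep '[[0,0,0.004,0],[0,0,0.006,0],[0,0,0.006,0]]'|sed -n '1,2p;4p'; python3 -m creep '[[-0.003,0,0.001,0],[-0.007,0,0.002,0],[-0.012,0,0.003,0],[-0.017,0,0.004,0],[-0.022,0,0.005,0],[-0.022,0,0.005,0]]'|sed -n '1,2p;4p'; python3 -m creep '[[-0.02,0,0.005,0],[-0.05,0,0.01,0],[-0.08,0,0.015,0],[-0.11,0,0.02,0],[-0.14,0,0.03,0],[-0.16,0,0.03,0],[-0.16,0,0.03,0]]'|sed -n '1,2p;4p'
python3 - <<'E'
from h import *
b=camera("side");a=camera("scene");w=camera("wrist")
i=cv2.resize(b["img"][180:320,260:400],(400,400),interpolation=2)
j=cv2.resize(a["img"][150:290,240:380],(400,400),interpolation=2)
k=np.zeros((200,800,3),np.uint8);k[:,:320]=cv2.resize(w["img"],(320,200));k[:,320:640]=cv2.resize(b["img"],(320,200))
cv2.imwrite("pics/l1.png",np.clip(np.vstack([np.hstack([i,j]),k])[:,:,::-1]*1.4,0,255).astype(np.uint8))
for th in("oblong_stamp","round_stamp","mount"):
  q=[nets.search_frame(c,th) for c in(a,b)]
  if all(q): print(th,np.round(tri([(a,q[0][0]["point"]),(b,q[1][0]["point"])])))
E
```

```text
t: 13.3
tool_pos: [542.0, -40.4, 66.1]
wrist_force: [-1.0, -13.0, 11.9]
t: 13.9
tool_pos: [541.1, -41.1, 87.5]
wrist_force: [-0.2, -0.3, -0.6]
t: 14.6
tool_pos: [540.3, -71.8, 249.6]
wrist_force: [0.8, -0.5, 0.3]
oblong_stamp [411. -66.  26.]
round_stamp [ 405. -179.   41.]
mount [695. -84.  12.]
```

View pics/l1.png

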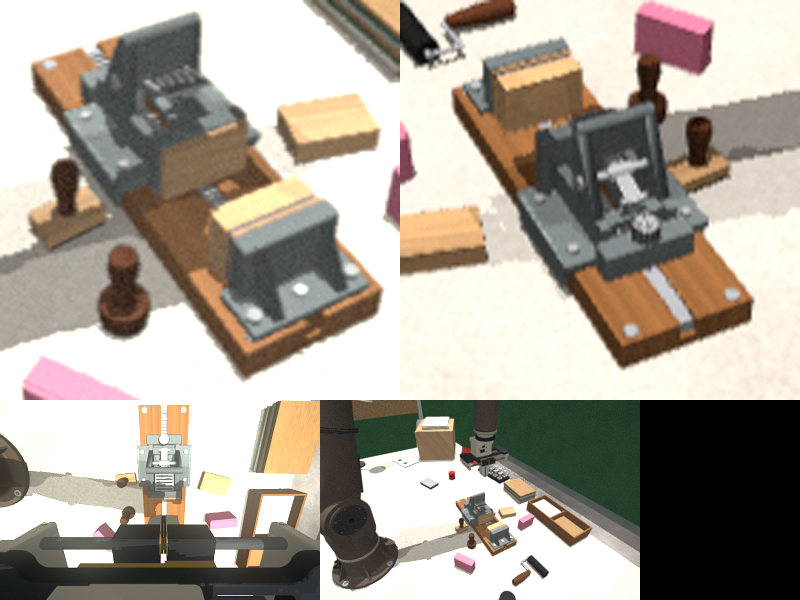

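```bash
python3 -c "
from cell import ctrl,status
print(status.get_state()['t'],ctrl.close_job())"
```

```text
the job is handed in; nothing more can be done
15.05 None
```

The clamp is open and the job is handed in at 15 s of the 32 s allowed. I pressed the lever down with the closed fingertips to about 11 N, which was level. I then pushed the jaw back until it met the stop, eased off the push, and lifted clear so the lever could spring up.

**Final checks**
- **Jaw:** at the end of the push the fingertips bore back at up to 32 N while the tool stayed put. The last picture shows no gap between jaw and stop.
- **Lever:** the last picture shows the pad sloping up again.
- **Block:** it still stands against the fixed jaw.
- **Other things:** both stamps and the mount are at the same pixels as before. I did not check the ink pad, jar, seal or brayer individually, but the arm never went near them low down.
- **Robot:** it is clear of everything, with the wrist force near zero.

**Disagreements**
- **Tip height:** the reported TCP height was about 25–30 mm lower than where the cameras and the contact force put the fingertips. I pressed by force and pictures instead of by that height.
- **Jaw movement:** friction on the pad carried the jaw most of the way, and the fingertips only bore on the rest at the end.
- **Travel:** my first picture estimate was 87 mm, later revised to somewhere between 58 and 75 mm. The fingers moved about 76 mm in all, but some of that was slip on the pad, so the jaw's travel was not measured exactly.
- **Network position check:** the oblong stamp read about 50 mm different between the two checks. The first reading put it below the table top, so I trusted the pictures.

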